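Turn a clock movement over and cover it

TASK

Seat the brass clock movement, which lies face up on the bench, in the pocket of the hinged flipper plate, then swing the flipper right over by its rod so that the movement drops face-down into the four-corner nest, and swing the flipper back open; guide it all the way, never letting it slam. Then put the dust cover of the movement's own oblong shape over its back, fully home. Leave the round cover, the loupe, the screwdriver and the oil jar where they are.

Things in the scene. Friction and masses are not known exactly. Their poses are not given: they have to be found in the camera images.
- movement: Clock movement, 0.25-0.45 kg: oblong brass plate 96 x 72 x 10 mm (x, y, z) with a wheel-train cage 56 x 36 x 22 mm (x, y, z; solid to the touch) centred on its face; 32 mm high in all. Origin: centre of the plate's flat back. z points out of the face (up at the start), x along the long side. Same when turned half a turn about z.
- flipper_seat (a point): Centre of the pocket floor of the flipper, 60 mm from the hinge axis, moving with it; floor level, 55 mm above the bench while open. x along the hinge, z out of the floor, y away from the hinge. Takes the movement's plate back down, long side along x: 1 mm play all round at the floor, walls sloping out to about 3.5 mm play at their top, 8 mm up.
- claw (a point): Pivot of one of two steel turn-claws (arm 26 x 10 mm, 12-18 mm above the pocket floor) at the pocket's short ends, moving with the flipper. Open, they lie along the ends, clear of the plate. Geared to the hinge, they turn in over a seated plate (2 mm play) as the flipper lifts, hold it, and turn off it in about the last 0.15 rad, so it drops a few mm into the nest.
- flipper_rod (a point): Middle of the round steel handle rod (12 mm thick, 96 mm long, 72 mm free between its two arms) on the flipper's free edge, parallel to the hinge axis, 140 mm from it, at hinge height when open. About 30 mm free between the rod's surface and the flipper plate. Can be pinched from above; it turns between the pads during the swing.
- flipper_hinge (a point): Middle of the hinge axis, 55 mm above the bench; its x is the hinge axis.
- flipper (a joint): Flipper angle in rad, about the hinge's x axis: 0 lying open, pocket up, on the fixture's +y side; pi (3.14) lying fully over the nest, pocket down; stops at both. Little friction: it falls to either side if let go mid-swing. Flipper 0.3 kg.
- fixture: Steel base plate 170 x 225 x 8 mm fixed to the bench, turned up to 0.25 rad. Origin: centre of its underside, below the hinge middle. x along the hinge axis, y from the nest to the open flipper. Nest and hinge stand no higher than 62 mm.
- nest_seat (a point): Middle of the nest at the height of its four corner ledges, 41 mm above the bench, 60 mm from the hinge axis on the fixture's -y side; axes as the fixture's. The ledges carry the rim of the movement's plate face-down, its back then 10 mm above this point. Sloped corner guides about 4 mm high, 1.5 mm play. The open middle clears the wheel cage.
- cover_oblong: Oblong grey dust cover, 0.12 kg: upside-down tray, outside 110 x 86 mm (x, y), inside 102 x 78, skirt 5 mm deep, roof 4 mm thick, black grip bar on top 50 (x) x 14 (y) x 24 mm high, its top at 33 mm. Origin: centre of the skirt's lower edge. Home: roof on the movement's back, skirt round its plate, origin 5 mm above the nest point. Same turned half a turn.
- cover_round: Round grey dust cover of another movement, 100 mm across, 9 mm high with the same grip bar; origin at the centre of its underside. Does not fit; leave alone.
- loupe: Black eye loupe standing on the bench, 38 mm across, 50 mm high; leave alone. Origin at the centre of its foot.
- screwdriver: Screwdriver 150 mm long lying at the far side; leave alone. Origin on its underside, about mid-length.
- oil_jar: Amber glass jar, 44 mm across, 45 mm high; leave alone. Origin at the centre of its foot.

How it is judged:
By the outcome, as a careful person would: the job done as asked, in the order asked, and still so for the second after the job is handed in, with the robot touching nothing.
It also fails if it takes over 72 s, if anything falls off the work surface, if the arm or the gripper's body presses on something with over 40 N, if the wrist force passes 120 N, or if a joint passes its speed limit or range.

ROBOT

A 7-joint arm with a two-finger parallel gripper is mounted at the origin on the work surface. World frame = base frame: x ahead of the robot, y to its left, z up, the work surface at z = 0. Lengths are in m, angles in rad, forces in N, time in s.
With the tool pointing down it reaches from about 0.4 to 0.75 m from the base axis. Payload 19.5 kg.
Tool frame: the origin (TCP) lies on the centre line of the jaws, within the pads' length; the fingertips stand 17 mm ahead of it and the grasp point (between the pads) lies 2 mm behind it (r.nose_length is the distance from the TCP to the fingertips, in m); z points along the fingers, y is the line along which they close (so a half turn about z gives the same grasp; the last joint's range is limited). The gripper opens to 85 mm and grips with 20 to 120 N. Pads are 22 mm wide; open, the fingers measure 114 mm over their backs; the gripper's body (76 mm by 85 mm) begins 54 mm behind the grasp point. The pads swing forward as they close: fully open they stand 13 mm farther back than shut.
Start: joints at [1.279, 0.707, -0.028, 1.485, 0.022, 0.951, -0.075], TCP at [0.142, -0.557, 0.248] pointing down, gripper open.
Joint ranges: [-2.71, 2.71], [-0.32, 2.16], [-1.57, 1.52], [0, 2.45], [-1.46, 4.6], [0, 2.02], [-2.83, 2.83]. Speed limits (rad/s): [1.89, 1.89, 2.57, 2.57, 3.01, 3.01, 3.01].

INTERFACE

Orientations are given as a unit quaternion [x, y, z, w].
In Python, from bench import r gives the robot as it stands. Calls block until the motion is done:
- r.move_to(position, orientation): joint-space move of the TCP to a pose.
- r.line_to(position, rot=None, velocity=0.15): straight line of the TCP; rot=None keeps the orientation; velocity is the mean speed in m/s.
- r.goto_joints(angles): joint-space move.
- r.command_gripper(opening, grip_force=None): finger opening in m; grip_force is the grip in N (None keeps the last); returns when the fingers have stopped.
- r.sleep(seconds).
- r.ik(position, orientation): joint angles nearest the present ones, or None.
- r.get_image(name): name is "side" or "top" or "wrist"; returns a dict with "frame" (420x560x3 uint8, red, green, blue), "depth" (420x560 float32, m along the optical axis (not along the pixel's ray), 0 where there is no reading), "fx", "fy", "cx", "cy" (pixels), "rvec" (rotation vector, rad) and "tvec" (3), from world to camera coordinates, as OpenCV has them. Camera axes: x right, y down, z forward; pixel columns grow to the right and rows downward; lengths in m; the calibration is good to about 2 mm. A picture is of the moment at which its call begins.
A pose or a line that the arm cannot do raises r.MotionError and nothing moves.
- r.sign_off(): hands the job in; it is judged then, once.
Trained networks look in the newest picture that a camera, given by its name, has taken for a name from the list of things; names that differ only in an ending like _2 or _b are one class to them, and where a whole thing is asked for, a point or a joint stands for the part that bears it (a point fixed in the world has none). Each returns a list of dicts, best first, with "p" (0 to 1); they miss things now and then, are a little off and sometimes report something else, mostly with a low value. They report only what shows in the picture. A call takes as long as a camera call.
- r.recognise(camera, name): "extent" ([left, top, right, bottom] in pixels, round what is visible of it).
- r.cut_out(camera, name): "region" (420x560 bool, what is visible of it) and "extent" ([left, top, right, bottom] in pixels, round what is visible of it).
Readings, each from a call of its own:
- r.get_clock(): time.
- r.get_qpos(): joint angles.
- r.get_qd(): joint speeds.
- r.get_effort(): joint torques, N m.
- r.get_eef_pos(): TCP position.
- r.get_eef_rot(): TCP orientation.
- r.get_contact_force(): force on the tool from outside, world axes, zero at the start.
- r.get_ft_torque(): the same for the moment, N m.
- r.get_opening(): finger opening in m.
- r.get_grasp_force(): force on a finger pad.
Only numpy, scipy, OpenCV 4.12 (cv2) and the standard library are available. Lean on these libraries where they do the work, as an engineer would, in place of code of your own. Each camera call takes 0.05 s, during which the arm holds its last target. There are 200 camera calls.

## Working session

There is one attempt and no reset: what is moved stays moved. The work goes in short steps, each a Python script; the robot and the scene stay as the last script left them, time stands still between calls to the robot, and variables do not carry over. Pictures are saved under pics/ and viewed, at most 14 in all, crops included, and the job is handed in when it is done.

```bash
mkdir -p pics; ls; cat > h.py <<'E'
import numpy as np, cv2
from scipy.spatial.transform import Rotation as R
from bench import r
def cloud(im):
    d=im["depth"]; v,u=np.mgrid[:d.shape[0],:d.shape[1]]
    c=np.stack([(u-im["cx"])/im["fx"]*d,(v-im["cy"])/im["fy"]*d,d],-1)
    M=cv2.Rodrigues(np.array(im["rvec"],float))[0]
    return (c-np.array(im["tvec"]).reshape(3))@M
def rot(a): # tool down, closing axis y at angle a+90deg from world x (tool x at angle a)
    return (R.from_euler('z',a)*R.from_euler('x',np.pi)).as_quat()
E
python3 - <<'E'
from h import *
for c in ["top","side"]:
    im=r.get_image(c); cv2.imwrite(f"pics/{c}0.png",im["frame"][:,:,::-1]); P=cloud(im); np.save(c+"0.npy",P)
    for n in ["movement","flipper","flipper_rod","fixture","cover_oblong","cover_round","loupe","screwdriver","oil_jar"]:
        for o in r.cut_out(c,n)[:2]:
            m=o["region"]&(im["depth"]>0); p=P[m]
            if len(p): print(c,n,round(o["p"],2),np.round(o["extent"]),m.sum(),np.median(p,0).round(3),np.percentile(p[:,2],[5,95]).round(3))
print(R.from_quat(r.get_eef_rot()).as_matrix().round(2), r.get_clock())
E
```

```text
bench.py
pics
top movement 0.89 [405. 271. 437. 314.] 1444 [ 0.426 -0.286  0.012] [0.008 0.035]
top movement 0.39 [204. 205. 284. 267.] 2916 [0.548 0.081 0.057] [0.053 0.066]
top flipper 0.82 [207. 202. 287. 266.] 3122 [0.548 0.081 0.057] [0.052 0.066]
top flipper_rod 0.97 [209. 204. 284. 266.] 2969 [0.545 0.081 0.057] [0.053 0.066]
top fixture 0.68 [206. 187. 332. 282.] 7789 [0.556 0.027 0.011] [0.006 0.063]
top cover_round 0.6 [123. 246. 168. 293.] 1633 [0.477 0.322 0.009] [0.003 0.033]
top loupe 0.6 [207. 142. 226. 166.] 302 [0.732 0.16  0.05 ] [0.008 0.054]
top screwdriver 0.87 [301. 134. 366. 154.] 431 [ 0.76  -0.13   0.023] [0.014 0.027]
top screwdriver 0.54 [206. 203. 286. 266.] 2962 [0.546 0.081 0.057] [0.053 0.066]
top oil_jar 0.64 [166. 167. 193. 185.] 345 [0.69  0.25  0.044] [0.013 0.047]
side movement 0.64 [378. 186. 425. 216.] 660 [ 0.416 -0.277  0.011] [0.004 0.032]
side movement 0.35 [247. 167. 289. 183.] 237 [ 0.755 -0.122  0.016] [0.007 0.024]
side flipper 0.8 [235. 208. 310. 263.] 1950 [0.543 0.084 0.055] [0.052 0.065]
side flipper_rod 0.61 [235. 207. 306. 263.] 1906 [0.543 0.084 0.055] [0.052 0.065]
side fixture 0.87 [239. 195. 336. 273.] 4428 [0.529 0.061 0.039] [0.005 0.062]
side cover_oblong 0.83 [344. 164. 387. 190.] 646 [ 0.56  -0.327  0.008] [0.001 0.03 ]
side cover_round 0.66 [185. 306. 234. 347.] 1650 [0.469 0.334 0.008] [0.006 0.031]
side cover_round 0.31 [234. 210. 307. 262.] 1945 [0.544 0.086 0.055] [0.052 0.065]
side screwdriver 0.62 [236. 206. 306. 263.] 2112 [0.543 0.088 0.055] [0.029 0.064]
side screwdriver 0.6 [245. 168. 289. 184.] 254 [ 0.756 -0.119  0.015] [0.    0.024]
side oil_jar 0.92 [169. 233. 190. 260.] 389 [0.682 0.259 0.035] [0.005 0.045]
[[ 0.97  0.25 -0.  ]
 [ 0.25 -0.97  0.  ]
 [ 0.   -0.   -1.  ]] 1.0
```

View pics/top0.png

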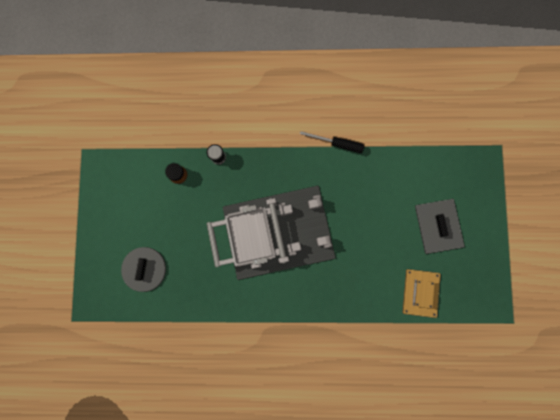

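```bash
python3 - <<'E'
from h import *
T=np.load("top0.npy")
import cv2
def mar(mask):
    p=T[mask][:,:2]; (c,s,a)=cv2.minAreaRect((p*1000).astype(np.float32)); return np.round(c,1),np.round(s,1),round(a,1)
v,u=np.mgrid[:420,:560]
def box(l,t,rr,b,z0,z1): return (u>=l)&(u<=rr)&(v>=t)&(v<=b)&(T[...,2]>z0)&(T[...,2]<z1)
print("plate",mar(box(390,255,455,330,.007,.04)), "cage",mar(box(400,265,445,320,.025,.04)))
print("covobl",mar(box(395,195,470,262,.006,.05)),"grip",mar(box(395,195,470,262,.025,.05)))
print("base", mar(box(195,180,340,290,.006,.012)), "all flip/nest",mar(box(195,180,340,290,.045,.08)))
E
```

```text
plate (array([ 440.6, -284.3]), array([ 89.9, 127.4]), 82.0) cage (array([ 425. , -291.2]), array([37.6, 55.9]), 82.9)
covobl (array([ 556.6, -337.5]), array([154.9, 128.1]), 23.9) grip (array([ 572.8, -337.3]), array([49.4, 14.6]), 10.3)
base (array([553.1,  46.5]), array([226.4, 317.3]), 1.8) all flip/nest (array([555.9,  42.9]), array([139.5, 250.6]), 12.0)
```

The top view shows the fixture at (280,235) with the flipper open to the left, its rod at column 213. The movement is at (422,294), the oblong cover at (440,226) and the round cover at (144,270). Next I take close-up measurements with the wrist camera.

```bash
python3 - <<'E'
from h import *
def cam(im):
    M=cv2.Rodrigues(np.array(im["rvec"],float))[0]; c=-M.T@np.array(im["tvec"]).reshape(3)
    Q=R.from_quat(r.get_eef_rot()).as_matrix(); return Q.T@(c-np.array(r.get_eef_pos())), (Q.T@M.T).round(2)
im=r.get_image("wrist"); off,o=cam(im); print(off.round(3),o,im["fx"])
for n,(xy,z,a) in {"fix":((.556,.045),.36,.19),"cov":((.56,-.335),.28,.17),"mov":((.425,-.291),.28,-.124)}.items():
    q=rot(a); p=np.array([*xy,z]); w=R.from_quat(q).apply(off); p[:2]-=w[:2]
    try: r.move_to(p,q)
    except r.MotionError as e: print(n,e); continue
    im=r.get_image("wrist"); np.save(f"w_{n}.npy",cloud(im)); cv2.imwrite(f"pics/w_{n}.png",im["frame"][:,:,::-1]); print(n,r.get_clock(),r.get_eef_pos())
a=[cv2.imread(f"pics/w_{n}.png") for n in ["fix","cov","mov"]]
m=np.vstack([np.hstack(a[:2]),np.hstack([a[2],a[2]*0])]); cv2.imwrite("pics/m1.png",cv2.resize(m,(800,600)))
E
```

```text
[ 0.075  0.    -0.125] [[-0.   -0.95 -0.3 ]
 [ 1.   -0.    0.  ]
 [-0.   -0.3   0.95]] 358.2850966188422
fix 3.5417 [0.48195258 0.03023136 0.359893  ]
cov 5.0333 [ 0.48643722 -0.34635645  0.28038455]
mov 5.7417 [ 0.3509832  -0.28145158  0.28022807]
```

View pics/m1.png

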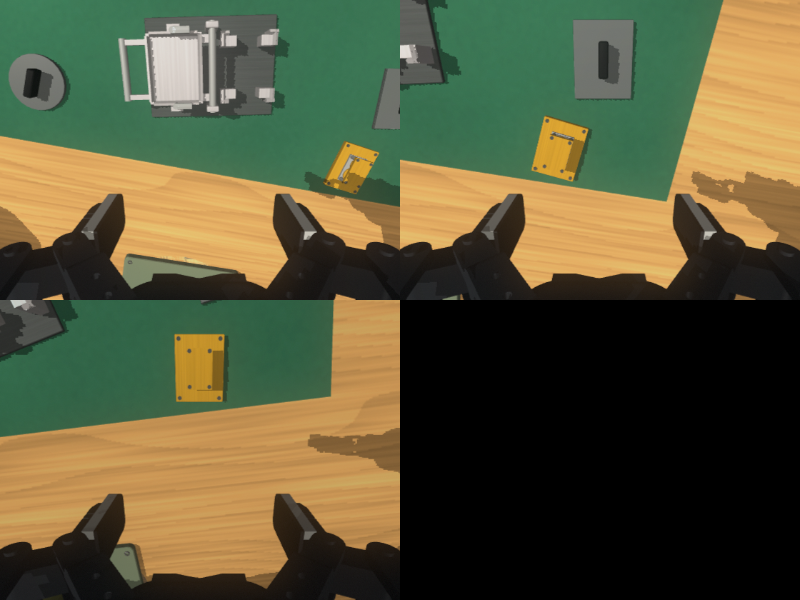

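The three wrist views show the fixture (upper centre of the first), the oblong cover (its grip at (603,60) in the second) and the movement (200,368), each whole and unobstructed. I'll compute their poses from the point clouds.

```bash
python3 - <<'E'
from h import *
def mar(p):
    (c,s,a)=cv2.minAreaRect((p[:,:2]*1000).astype(np.float32)); return np.round(c,1),np.round(s,1),round(a,1),len(p)
def sel(P,c,rad,z0,z1): 
    q=P.reshape(-1,3); q=q[np.isfinite(q).all(1)]; return q[(np.hypot(q[:,0]-c[0],q[:,1]-c[1])<rad)&(q[:,2]>z0)&(q[:,2]<z1)]
M=np.load("w_mov.npy"); C=np.load("w_cov.npy"); F=np.load("w_fix.npy")
s=sel(M,(.425,-.291),.075,.006,.013); print("plate",mar(s),np.median(s[:,2]))
s=sel(M,(.425,-.291),.06,.028,.04); print("cage",mar(s),np.median(s[:,2]))
s=sel(C,(.56,-.335),.085,.006,.013); print("covplate",mar(s),np.median(s[:,2]))
s=sel(C,(.56,-.335),.05,.028,.04); print("bar",mar(s),np.median(s[:,2]))
f=sel(F,(.556,.045),.2,-.01,.12)
s=f[(f[:,2]>.006)&(f[:,2]<.0105)]; print("base",mar(s))
# yaw-frame features
import sys
a=np.radians(10); 
for it in range(1):
    X=np.array([np.cos(a),np.sin(a)]);Y=np.array([-np.sin(a),np.cos(a)])
    q=f[f[:,2]>.03]; x=(q[:,:2]-[.556,.045])@X; y=(q[:,:2]-[.556,.045])@Y
    H=np.zeros((70,120))
    for i,j,z in zip(((x+.1)/.003).astype(int),((y+.15)/.003).astype(int),q[:,2]):
        if 0<=i<70 and 0<=j<120: H[i,j]=max(H[i,j],z)
    img=cv2.applyColorMap(np.clip((H-.03)/.04*255,0,255).astype(np.uint8),cv2.COLORMAP_JET); img[H==0]=0
    cv2.imwrite("pics/H.png",cv2.resize(img,(800,466),interpolation=cv2.INTER_NEAREST))
    np.save("f.npy",f)
E
```

```text
plate (array([ 424.5, -292.1]), array([72.2, 95.3]), 83.1, 4308) 0.009648044838843121
cage (array([ 424.6, -292.1]), array([35.9, 55.6]), 83.4, 2117) 0.03168382264438099
covplate (array([ 572. , -338.4]), array([109.6,  86.1]), 9.8, 8261) 0.008630772203652624
bar (array([ 572.2, -338.3]), array([48.9, 13.2]), 9.8, 733) 0.03229161807139531
base (array([559.6,  22. ]), array([169.7, 224.7]), 12.2, 12080)
```

View pics/H.png

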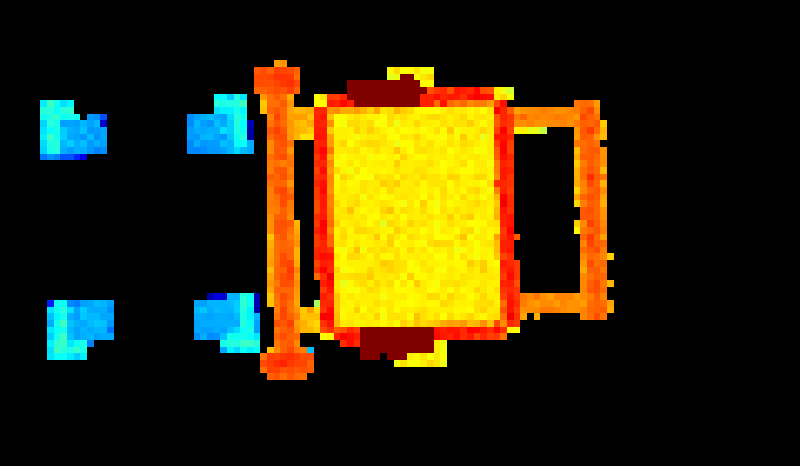

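```bash
cat >> h.py <<'E'
FX=np.array([.5596,.0220]); YAW=np.radians(12.2)
def fl(p): # world -> fixture
    c,s=np.cos(YAW),np.sin(YAW); d=np.asarray(p)[...,:2]-FX; return np.stack([d[...,0]*c+d[...,1]*s,-d[...,0]*s+d[...,1]*c],-1)
def fw(x,y):
    c,s=np.cos(YAW),np.sin(YAW); return FX+np.array([c*x-s*y,s*x+c*y])
E
python3 - <<'E'
from h import *
f=np.load("f.npy"); L=fl(f)
def mar(m):
    (c,s,a)=cv2.minAreaRect((L[m]*1000).astype(np.float32)); print(np.round(c,1),np.round(s,1),round(a,1),m.sum(), np.median(f[m,2]).round(4))
z=f[:,2]; x,y=L.T
fm=(abs(x)<.045)&(abs(y-.06)<.034); print("floor z",np.median(z[fm]))
z0=np.median(z[fm])
m=(abs(x)<.06)&(abs(y-.06)<.042)&(abs(z-z0)<.0015); mar(m)          # floor
mar((abs(x)<.058)&(abs(y-.06)<.055)&(z>z0+.005)&(z<z0+.009))  # walls
mar((abs(x)<.033)&(abs(y-.14)<.012)&(z>.05))  # rod
mar((abs(x)<.045)&(abs(y)<.012)&(z>.05))  # hinge
mar((y<-.005)&(y>-.13)&(abs(x)<.08)&(z>.036)&(z<.05))  # nest
for s in (1,-1):
    mar((x*s>.045)&(x*s<.075)&(abs(y-.06)<.04)&(z>z0+.0105)&(z<z0+.022)) # claws
E
```

```text
floor z 0.054615895211916156
[ 0.1 60.4] [118.5  83.2] 0.0 5572 0.0546
[-0.1 59.9] [109.1 111.7] 89.4 1174 0.0622
[1.000e-01 1.397e+02] [12.2 65.7] 89.8 655 0.0595
[-0.   3.1] [16.7 89.9] 89.8 922 0.0596
[  0.1 -56.5] [118.8  99.2] 0.1 1646 0.0415
[56.5 44.3] [40.1 10.1] 89.2 310 0.0726
[-54.7  67.2] [66.9 12.3] 84.3 242 0.0726
```

```bash
python3 - <<'E'
from h import *
a=np.radians(-6.75); q=rot(a); xy=[.4245,-.2921]
r.command_gripper(.07)
r.move_to([*xy,.09],q); r.line_to([*xy,.031],velocity=.12); print(r.get_contact_force())
r.command_gripper(.02,60); print(r.get_opening(),r.get_grasp_force())
r.line_to([*xy,.15],velocity=.15)
w=fw(0,.06); r.move_to([*w,.15],rot(YAW))
im=r.get_image("wrist"); P=cloud(im); np.save("held.npy",P); cv2.imwrite("pics/held.png",im["frame"][:,:,::-1])
t=np.array(r.get_eef_pos()); Q=R.from_quat(r.get_eef_rot()); print(t,w,r.get_clock(),r.get_contact_force())
p=P[im["depth"]>0]; L=Q.inv().apply(p-t); m=(abs(L[:,0])<.065)&(abs(L[:,1])<.06)&(abs(L[:,2])<.05); L=L[m]
print(np.histogram(L[:,2],bins=np.arange(-.05,.05,.005)))
k=(L[:,2]>.016)&(L[:,2]<.028); print(cv2.minAreaRect((L[k,:2]*1000).astype(np.float32)),k.sum(),np.median(L[k],0))
E
```

```text
[-1.10883628  0.41363109  0.92834565]
0.034921429332478146 60.06942272186279
[0.54701415 0.07912015 0.1499706 ] [0.54692051 0.08064495] 10.4083 [-0.34018639  0.59622777 -3.15340244]
(array([ 3116,  4378,  5945,  2034,  1191,  1143,   569,   700,   644,
        4156,  8284,   328,   243,   683, 12202,   337,    38,     0,
           0]), array([-5.00000000e-02, -4.50000000e-02, -4.00000000e-02, -3.50000000e-02,
       -3.00000000e-02, -2.50000000e-02, -2.00000000e-02, -1.50000000e-02,
       -1.00000000e-02, -5.00000000e-03, -2.77555756e-17,  5.00000000e-03,
        1.00000000e-02,  1.50000000e-02,  2.00000000e-02,  2.50000000e-02,
        3.00000000e-02,  3.50000000e-02,  4.00000000e-02,  4.50000000e-02]))
((-0.12912368774414062, 0.30420684814453125), (72.28630065917969, 96.35610961914062), 89.92401123046875) 13059 [0.0319432  0.00012549 0.02233145]
```

View pics/held.png

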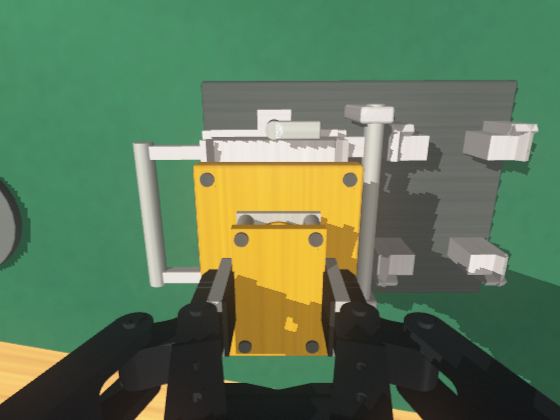

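The movement is held square, its plate centred between the fingers, but the arm reads 1.5 mm short in y. I'll check that before lowering it.

```bash
python3 - <<'E'
from h import *
w=fw(0,.06)
for z in (.105,.097): 
    r.line_to([*w,z],rot(YAW),velocity=.1); r.sleep(.15)
    t=np.array(r.get_eef_pos()); print(t-[*w,z],fl(t)*1000,R.from_quat(r.get_eef_rot()).as_matrix()[:2,0],r.get_qd().round(3) if hasattr(r.get_qd(),'round') else 0,np.round(r.get_contact_force(),1))
print(r.get_clock())
E
```

```text
[3.00921712e-04 9.30297857e-06 6.40349056e-04] [ 0.29609161 59.94550066] [0.97742672 0.2112723 ] [-0.001  0.003 -0.003  0.002 -0.001 -0.002 -0.001] [-0.3 -0.2 -1.8]
[6.03288771e-05 2.19029727e-05 1.46910165e-04] [ 0.06359504 60.00865933] [0.97741404 0.21133329] [-0.    -0.001 -0.001  0.001  0.     0.    -0.002] [-0.   0.3 -2.7]
11.5583
```

```bash
python3 - <<'E'
from h import *
w=fw(0,.06)
for z in (.091,.089,.0875,.0865,.086):
    r.line_to([*w,z],rot(YAW),velocity=.03); f=np.array(r.get_contact_force()); print(z,r.get_eef_pos()[2],f.round(1))
    if f[2]>8: break
r.command_gripper(.055); r.line_to([*w,.17],velocity=.2)
g=fw(-.04,.0); r.move_to([*(w-0.07*np.array([np.cos(YAW),np.sin(YAW)])),.26],rot(YAW)); r.sleep(.2)
im=r.get_image("wrist"); P=cloud(im); cv2.imwrite("pics/seat.png",im["frame"][:,:,::-1])
p=P[im["depth"]>0]; L=fl(p); x,y=L.T; z=p[:,2]
for lo,hi in ((.060,.069),(.08,.095)):
    k=(abs(x)<.05)&(abs(y-.06)<.037)&(z>lo)&(z<hi); print(cv2.minAreaRect((L[k]*1000).astype(np.float32)),k.sum(),np.median(z[k]))
k=(abs(x)<.047)&(abs(y-.06)<.035)&(z>.06)&(z<.069)
A=np.c_[L[k],np.ones(k.sum())]; print("tilt",np.linalg.lstsq(A,z[k],rcond=None)[0]); print(r.get_clock())
E
```

```text
0.091 0.09078866292281204 [ 0.2  0.1 -3.8]
0.089 0.08889199262625759 [-0.8 -0.6 -2.3]
0.0875 0.08744684017785471 [ 0.3 -0.6 -3.2]
0.0865 0.08684938489285614 [-2.9 -0.4  6.3]
0.086 0.08678663026810197 [-4.5 -0.7 14.5]
((-1.0611915588378906, 59.38572692871094), (72.05042266845703, 97.86246490478516), 89.98565673828125) 6459 0.06461459605451701
((-0.22358131408691406, 59.435279846191406), (56.065887451171875, 35.99827194213867), 0.22205103933811188) 3331 0.08666815162130341
tilt [ 9.65281427e-05 -5.06602444e-04  6.46908848e-02]
14.5917
```

View pics/seat.png

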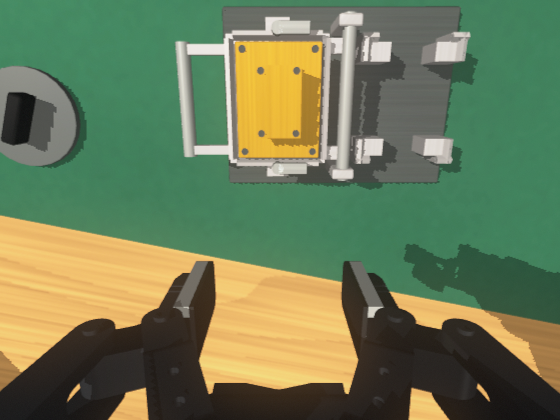

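The movement sits flat in the pocket, plate top at z = 0.0647 and tilt under 0.001. Next is the swing by the rod.

```bash
cat >> h.py <<'E'
DZ=.003
def rodp(th): return np.array([*fw(0,.14*np.cos(th)),.055+.14*np.sin(th)+DZ])
def swing(ths,v):
    F=[]
    for th in ths:
        r.line_to(rodp(th),velocity=v); f=np.array(r.get_contact_force()); F.append(np.linalg.norm(f))
        if F[-1]>30: print("STOP",th,f); return False
    print("maxF",max(F),np.round(F,0),r.get_clock()); return True
E
python3 - <<'E'
from h import *
r.command_gripper(.026)
r.move_to(rodp(0)+[0,0,.06],rot(YAW)); r.line_to(rodp(0),rot(YAW),velocity=.1); r.sleep(.1)
print(fl(r.get_eef_pos())*1000,r.get_contact_force())
r.command_gripper(.005,40); print(r.get_opening(),r.get_grasp_force(),r.get_contact_force())
ok=swing(np.linspace(0,.5,4)[1:],.06)
print(np.array(r.get_eef_pos())-rodp(.5),r.get_opening())
im=r.get_image("side"); cv2.imwrite("pics/sw.png",cv2.resize(im["frame"][150:300,190:390,::-1],(800,600)))
E
```

```text
[  0.35623127 139.97293157] [ 0.05526306 -0.28001268  0.23898742]
0.010592853432416801 38.9813768863678 [-1.98804548  3.0056506   6.32711336]
maxF 13.843789152240323 [ 7.  9. 14.] 18.475
[-0.00015891  0.00210335  0.00068079] 0.010164009226888282
```

View pics/sw.png

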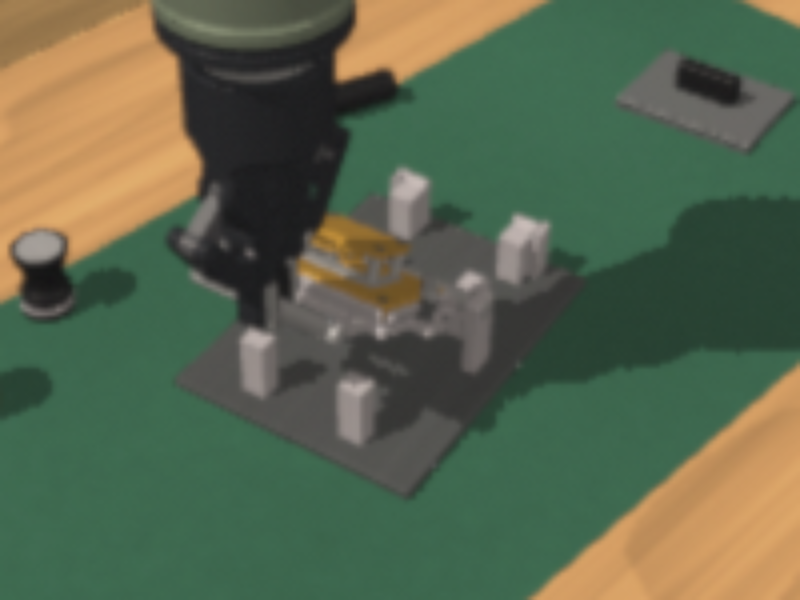

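The flipper is about 0.5 rad up. The movement sits in it under the claws, and the fingers are on the rod at (260,300). I'll carry on over.

```bash
python3 - <<'E'
from h import *
ok=swing(np.linspace(.5,2.9,13)[1:],.09)
if ok:
    r.sleep(.1); print(np.array(r.get_eef_pos())-rodp(2.9),np.round(r.get_contact_force(),1),r.get_opening())
    ok=swing([2.96,3.02,3.07,3.11,3.1416],.04); r.sleep(.2); print(np.array(r.get_eef_pos())-rodp(np.pi),np.round(r.get_contact_force(),1),r.get_opening(),r.get_clock())
E
```

```text
STOP 0.8999999999999999 [-10.18746887  22.38447527  25.09813187]
```

```bash
python3 - <<'E'
from h import *
r.sleep(.2)
t=np.array(r.get_eef_pos()); f=np.array(r.get_contact_force()); m=np.array(r.get_ft_torque())
print((t-rodp(.9))*1000,fl(t)*1000,t[2],f.round(1),m.round(2),r.get_opening(),r.get_grasp_force(),fl(f+[*FX,0]).round(1))
im=r.get_image("side"); cv2.imwrite("pics/sw2.png",cv2.resize(im["frame"][170:290,210:370,::-1],(800,600),interpolation=cv2.INTER_CUBIC))
im=r.get_image("wrist"); P=cloud(im); np.save("sw_w.npy",P); cv2.imwrite("pics/sw2w.png",im["frame"][:,:,::-1])
E
```

```text
[-0.28599895  4.04730185  1.58939598] [ 0.57575532 91.04173139] 0.1692551633270959 [-10.2  22.9  24.6] [ 4.97  2.11 -0.07] 0.009935085144423495 40.97746878862381 [-5.1 24.5]
```

View pics/sw2w.png

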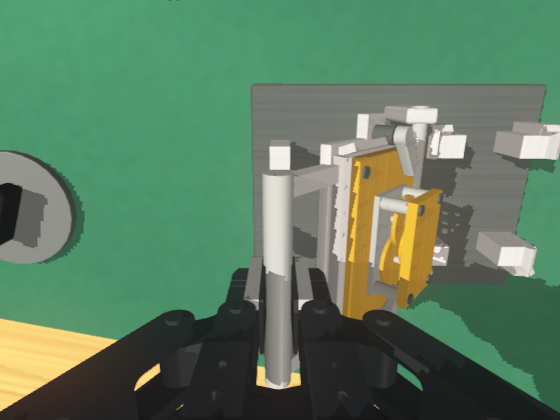

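```bash
python3 - <<'E'
from h import *
P=np.load("sw_w.npy").reshape(-1,3); L=fl(P); x,y=L.T; z=P[:,2]
for lo,hi in ((.015,.025),(.025,.033)):
    k=(x>lo)&(x<hi)&(abs(y-.090)<.0075)&(z>.135)&(z<.19); yy,zz=y[k]*1000,z[k]*1000
    A=np.c_[2*yy,2*zz,np.ones(k.sum())]; s=np.linalg.lstsq(A,yy**2+zz**2,rcond=None)[0]
    print(k.sum(),"centre",s[:2],"rad",np.sqrt(s[2]+s[0]**2+s[1]**2),"ztop",np.percentile(zz,95),"ymin/max",np.percentile(yy,[2,98]))
E
```

```text
706 centre [ 91.08433279 162.29806709] rad 5.3515248985496635 ztop 167.91756589504234 ymin/max [85.47038868 96.93298492]
603 centre [ 91.05879485 162.10025224] rad 5.491024097738197 ztop 167.91604034955753 ymin/max [85.18072002 96.83271396]
```

The rod sits 7.5 mm below the TCP, not 3, so the commanded arc was wrong. I'll correct the offset and continue, printing it as the swing goes.

```bash
cat >> h.py <<'E'
DZ=.0075
def swing(ths,v,lim=30):
    for th in ths:
        r.line_to(rodp(th),velocity=v); f=np.array(r.get_contact_force()); t=np.array(r.get_eef_pos()); y=fl(t)[1]
        dz=t[2]-.055-np.sqrt(max(0,.14**2-y*y)); print(round(th,2),f.round(0),"dz",round(dz*1000,1),"err",((t-rodp(th))*1000).round(1))
        if np.linalg.norm(f)>lim: print("STOP"); return False
    return True
E
python3 - <<'E'
from h import *
r.line_to(rodp(.88),velocity=.03); print(np.round(r.get_contact_force(),1))
if np.linalg.norm(r.get_contact_force())<20: swing([.95,1.1,1.25,1.4,1.57],.08)
print(r.get_clock())
E
```

```text
[1.7 5.4 1.6]
0.95 [1. 7. 6.] dz 8.7 err [0.4 0.8 0.8]
1.1 [1. 7. 8.] dz 8.6 err [0.5 0.7 0.8]
1.25 [2. 5. 6.] dz 8.0 err [0.4 0.3 0.5]
1.4 [-1.  3. 13.] dz 8.3 err [ 0.3 -0.   0.8]
1.57 [1. 1. 8.] dz 7.8 err [0.2 0.  0.3]
21.9583
```

```bash
sed -i 's/^DZ=.0075/DZ=.008/' h.py; python3 - <<'E'
from h import *
if swing(np.linspace(1.57,2.85,9)[1:],.08): r.sleep(.1); print(np.round(r.get_contact_force(),1),r.get_opening(),((np.array(r.get_eef_pos())-rodp(2.85))*1000).round(1))
print(r.get_clock())
E
```

```text
1.73 [ 4.  1. -4.] dz 7.6 err [ 0.2 -0.4 -0.5]
1.89 [ 5.  2. -3.] dz 7.9 err [ 0.3 -1.4 -0.6]
2.05 [ 5.  0. -3.] dz 8.2 err [ 0.2 -1.7 -0.8]
2.21 [ 4. -2. -1.] dz 8.3 err [ 0.1 -1.4 -0.7]
2.37 [ 0. -3.  1.] dz 8.3 err [-0.1 -0.6 -0.3]
2.53 [ 0. -3. -1.] dz 8.0 err [-0.2 -0.1 -0.1]
2.69 [-2. -0. -1.] dz 7.2 err [-0.2  0.4  0. ]
2.85 [-1.  3. -2.] dz 6.6 err [-0.1  0.4  0. ]
[-1.3  2.9 -1.9] 0.009821632652932842 [-0.1  0.5  0.3]
25.525
```

```bash
python3 - <<'E'
from h import *
ok=swing([2.92,2.98,3.03,3.08,3.12,3.1416],.035); print(r.get_clock())
if ok:
    r.sleep(.2); t=np.array(r.get_eef_pos()); f=np.array(r.get_contact_force()); print(f.round(1),((t-rodp(np.pi))*1000).round(1))
    if f[2]<6:
        r.line_to(rodp(np.pi)-[0,0,.0015],velocity=.02); r.sleep(.15); print(np.round(r.get_contact_force(),1),r.get_eef_pos()[2])
im=r.get_image("wrist"); P=cloud(im); p=P[im["depth"]>0]; L=fl(p); x,y=L.T; z=p[:,2]
k=(x>.012)&(x<.035)&(abs(y+.14)<.008)&(z>.03)&(z<.08); print("rod",np.percentile(z[k],95) if k.sum() else None,k.sum())
k=(abs(x)<.05)&(abs(y+.06)<.03)&(z>.04)&(z<.09); A=np.c_[L[k],np.ones(k.sum())]; print("plate back",k.sum(),np.linalg.lstsq(A,z[k],rcond=None)[0],np.median(z[k]))
E
```

```text
2.92 [-2.  4. -3.] dz 6.4 err [-0.   0.4  0.1]
2.98 [-3.  5. -2.] dz 5.2 err [-0.   0.5  0.2]
3.03 [-3.  6. -2.] dz 3.9 err [-0.1  0.5  0.1]
3.08 [-4.  6. -1.] dz 0.7 err [-0.   0.7  0.2]
3.12 [-3.  7. -0.] dz -3.9 err [-0.1  0.8  0.3]
3.14 [-7.  9. 21.] dz -4.4 err [0.5 0.8 1.5]
27.6083
[-7.   9.5 20.4] [0.5 0.9 1.6]
rod 0.06098137031341503 1611
plate back 27047 [-0.00088708 -0.00027646  0.06053726] 0.060543807229513115
```

The rod top is at 0.061 and the flipper lies flat at its stop, so the swing is complete. Swinging back open now.

```bash
echo 'DZ=.0095' >> h.py; python3 - <<'E'
from h import *
r.line_to(rodp(np.pi),velocity=.02); print(np.round(r.get_contact_force(),1))
ok=swing([3.09,3.03,2.95,2.85],.04) and swing(np.linspace(2.85,1.57,9)[1:],.1)
print(r.get_clock())
im=r.get_image("top"); P=cloud(im); p=P[im["depth"]>0]; L=fl(p); x,y=L.T; z=p[:,2]
k=(abs(x)<.05)&(y>-.1)&(y<-.03)&(z>.025)&(z<.06); print("nest",k.sum(),np.median(z[k])if k.sum() else 0)
cv2.imwrite("pics/nest.png",cv2.resize(im["frame"][160:310,190:390,::-1],(800,600),interpolation=cv2.INTER_CUBIC))
E
```

```text
[-0.3  7.  -0.7]
3.09 [-0.  7. -4.] dz 1.9 err [0.4 0.8 0.5]
3.03 [-0.  6. -4.] dz 5.0 err [0.4 0.7 0.4]
2.95 [ 1.  6. -4.] dz 7.3 err [0.4 0.6 0.5]
2.85 [ 1.  5. -4.] dz 8.9 err [0.5 0.4 0.5]
2.69 [ 4.  1. -3.] dz 10.5 err [ 0.6 -0.2  0.3]
2.53 [ 7. -5.  3.] dz 11.7 err [ 0.8 -1.3  0.1]
2.37 [  8. -10.   8.] dz 12.7 err [ 1.1 -2.4  0.4]
2.21 [  5. -15.  18.] dz 13.1 err [ 1.3 -3.2  1. ]
2.05 [  3. -14.  24.] dz 12.6 err [ 1.4 -3.   1.3]
1.89 [ -2. -13.  30.] dz 11.7 err [ 0.9 -2.6  1.3]
STOP
31.9833
nest 0 0
```

View pics/nest.png

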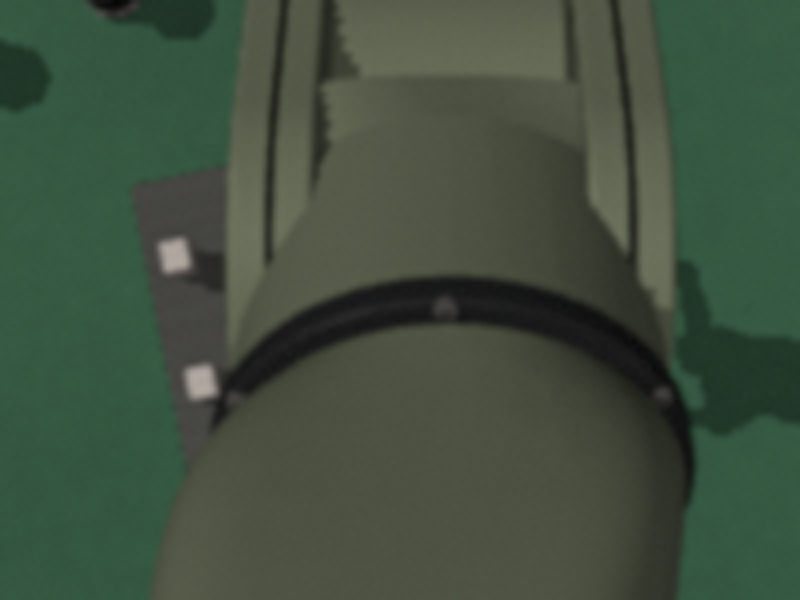

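The arm hides the nest in this view. The rod has slipped toward the fingertips, about 12 mm below the TCP. I'll go to the top of the arc, ease the grip and push down so the rod sits deeper.

```bash
cat >> h.py <<'E'
DZ=.012
E
python3 - <<'E'
import h; from h import *
r.line_to(rodp(1.88),velocity=.03); print(np.round(r.get_contact_force(),1))
ok=swing([1.8,1.7,1.571],.06)
r.command_gripper(.005,20); print(r.get_opening(),r.get_grasp_force(),np.round(r.get_contact_force(),1))
for d in (.010,.008,.006):
    h.DZ=d; r.line_to(rodp(1.571),velocity=.03); f=np.array(r.get_contact_force()); print(d,f.round(1),r.get_eef_pos()[2])
    if f[2]>35: break
r.command_gripper(.005,45); print(np.round(r.get_contact_force(),1),r.get_eef_pos()[2]-.195,r.get_clock())
E
```

```text
[-1.6 -4.  11.7]
1.8 [ 4. -2.  8.] dz 12.2 err [ 0.7 -0.3  0.1]
1.7 [6. 0. 3.] dz 11.8 err [ 0.6 -0.1 -0.2]
1.57 [7. 1. 1.] dz 11.7 err [ 0.6 -0.  -0.3]
0.00986149878157384 42.1999454498291 [5.9 1.7 1.2]
0.01 [ 1.8 -0.3 21.8] 0.205836138328653
0.008 [ 1.  -0.9 30.2] 0.2043999887277656
0.006 [ 1.6 -1.  37.8] 0.20287024172514542
[ 1.2 -1.5 37.7] 0.007882115934396944 34.6417
```

```bash
echo 'DZ=.008' >> h.py; python3 - <<'E'
import h; from h import *
r.line_to(rodp(1.55),velocity=.03); print(np.round(r.get_contact_force(),1))
ok=swing(np.linspace(1.55,.3,8)[1:],.1) and swing([.2,.1,.04,0],.05)
r.sleep(.15); print(r.get_clock(),np.round(r.get_contact_force(),1),r.get_eef_pos()[2]-.055)
im=r.get_image("wrist"); P=cloud(im); p=P[im["depth"]>0]; L=fl(p); x,y=L.T; z=p[:,2]
k=(x>.012)&(x<.035)&(abs(y-.14)<.008)&(z>.03)&(z<.08); print("rod",np.percentile(z[k],95),k.sum())
cv2.imwrite("pics/open.png",im["frame"][:,:,::-1])
E
```

```text
[9.6 0.8 5.9]
1.37 [8. 1. 4.] dz 7.9 err [ 1.1  0.2 -0.1]
1.19 [7. 4. 5.] dz 8.0 err [ 0.9  0.6 -0.2]
1.01 [6. 4. 3.] dz 7.9 err [ 0.7  0.5 -0.4]
0.84 [5. 4. 4.] dz 7.8 err [ 0.6  0.4 -0.5]
0.66 [4. 5. 1.] dz 8.2 err [ 0.4  0.7 -0.6]
0.48 [3. 5. 2.] dz 8.4 err [ 0.2  0.7 -0.8]
0.3 [3. 6. 1.] dz 9.0 err [ 0.   0.6 -1. ]
0.2 [2. 5. 3.] dz 9.7 err [-0.   0.5 -0.8]
0.1 [3. 7. 0.] dz 14.8 err [-0.1  0.6 -0.8]
0.04 [ 2.  8. -0.] dz 12.8 err [-0.   0.7 -0.8]
0 [ 2.  8. -1.] dz 7.1 err [-0.1  0.7 -0.9]
39.3 [ 3.   6.8 -1.1] 0.0072841543937777545
rod 0.06346073426307254 1719
```

View pics/open.png

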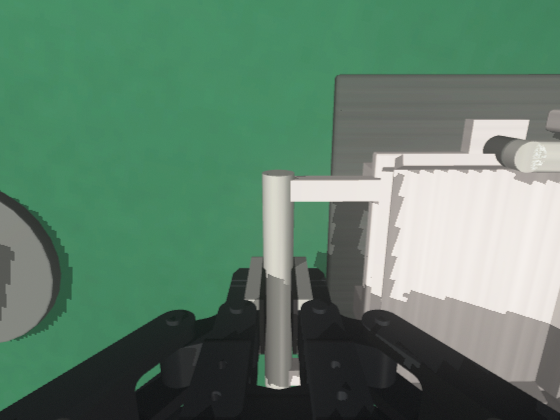

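The pocket is empty and open, and the rod is about 2.5 mm above its stop. I'll lower it to contact, release, and check the movement in the nest.

```bash
python3 - <<'E'
import h; from h import *
for d in (.0065,.005,.0035,.002):
    h.DZ=d; r.line_to(rodp(0),velocity=.03); r.sleep(.05); f=np.array(r.get_contact_force()); print(d,f.round(1))
    if f[2]>8: break
r.command_gripper(.026); p=np.array(r.get_eef_pos()); r.line_to(p+[0,0,.09],velocity=.2)
c=fw(-.075,-.06); r.move_to([*c,.26],rot(YAW)); r.sleep(.2)
im=r.get_image("wrist"); P=cloud(im); cv2.imwrite("pics/nest2.png",im["frame"][:,:,::-1])
p=P[im["depth"]>0]; L=fl(p); x,y=L.T; z=p[:,2]
k=(abs(x)<.053)&(abs(y+.06)<.042)&(z>.047)&(z<.07); print("mov",cv2.minAreaRect((L[k]*1000).astype(np.float32)),k.sum(),np.median(z[k]))
k&=(abs(x)<.045)&(abs(y+.06)<.033); A=np.c_[L[k],np.ones(k.sum())]; print("tilt",np.linalg.lstsq(A,z[k],rcond=None)[0])
k=(abs(x)<.03)&(abs(y-.14)<.008)&(z>.03); print("rod",np.percentile(z[k],95)if k.sum() else 0); print(r.get_clock())
E
```

```text
0.0065 [ 2.5  7.9 -0.5]
0.005 [-1.   6.3  9.8]
mov ((0.0499420166015625, -57.46784210205078), (77.29442596435547, 104.25320434570312), 89.86945343017578) 9006 0.05063324101310739
tilt [-0.00028795 -0.00112661  0.05058055]
rod 0.06115985329626301
42.05
```

View pics/nest2.png

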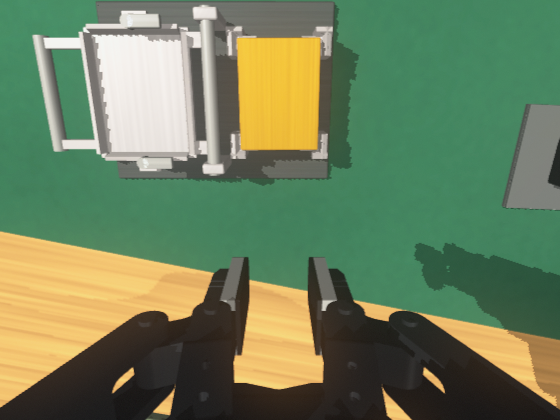

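The movement lies face down and flat in the nest, its back at z = 0.0506, and the flipper rests open at its stop. Now the cover.

```bash
python3 - <<'E'
import h; from h import *
im=r.get_image("wrist"); P=cloud(im); hsv=cv2.cvtColor(im["frame"],cv2.COLOR_RGB2HSV)
k=(hsv[...,1]>150)&(hsv[...,0]>12)&(hsv[...,0]<32)&(abs(P[...,2]-.0506)<.002); L=fl(P[k]); L=L[(abs(L[:,0])<.06)&(abs(L[:,1]+.06)<.05)]
rc=cv2.minAreaRect((L*1000).astype(np.float32)); print(rc); mc=np.array(rc[0])/1000; np.save("mc.npy",mc)
xy=[.5722,-.3383]; q=rot(np.radians(9.8))
r.command_gripper(.04); r.move_to([*xy,.08],q); r.line_to([*xy,.031],velocity=.12); r.command_gripper(.005,60)
print(r.get_opening(),r.get_grasp_force()); r.line_to([*xy,.13],velocity=.15)
w=fw(*mc); r.move_to([*w,.13],rot(YAW)); r.sleep(.2)
im=r.get_image("wrist"); P=cloud(im); t=np.array(r.get_eef_pos()); Q=R.from_quat(r.get_eef_rot())
l=Q.inv().apply(P[im["depth"]>0]-t); k=(abs(l[:,0])<.07)&(abs(l[:,1])<.06)&(l[:,2]>.015)&(l[:,2]<.028)
print(cv2.minAreaRect((l[k,:2]*1000).astype(np.float32)),np.median(l[k],0),k.sum(),fl(t)*1000,r.get_clock())
cv2.imwrite("pics/cov.png",im["frame"][:,:,::-1])
E
```

```text
((0.020366668701171875, -59.573184967041016), (94.6908950805664, 71.61319732666016), 0.21806086599826813)
0.012805151921524394 59.5560747385025
((0.1188507080078125, 0.6500053405761719), (86.42952728271484, 110.0890121459961), 89.88348388671875) [0.0269114  0.00041062 0.02347311] 26399 [ -0.1011442 -60.4117075] 46.825
```

View pics/cov.png

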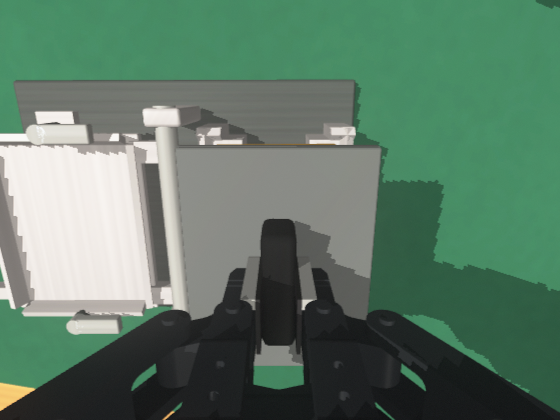

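The cover is held square, within 0.6 mm of centre. Lowering it on.

```bash
python3 - <<'E'
import h; from h import *
mc=np.load("mc.npy"); w=fw(mc[0],mc[1]+.0004)
r.line_to([*w,.09],rot(YAW),velocity=.1); r.sleep(.15); print(fl(r.get_eef_pos())*1000)
for z in (.086,.083,.080,.0785,.077,.076,.075):
    r.line_to([*w,z],rot(YAW),velocity=.04); f=np.array(r.get_contact_force()); print(z,round(r.get_eef_pos()[2],4),f.round(1))
    if f[2]>10: break
r.command_gripper(.035); p=np.array(r.get_eef_pos()); r.line_to(p+[0,0,.08],velocity=.2)
c=fw(-.075,-.06); r.move_to([*c,.26],rot(YAW)); r.sleep(.2)
im=r.get_image("wrist"); P=cloud(im); cv2.imwrite("pics/end.png",im["frame"][:,:,::-1])
p=P[im["depth"]>0]; L=fl(p); x,y=L.T; z=p[:,2]
k=(abs(x)<.06)&(abs(y+.06)<.045)&(z>.048)&(z<.058); print(cv2.minAreaRect((L[k]*1000).astype(np.float32)),np.median(z[k]))
k&=(abs(x)<.05)&(abs(y+.06)<.038);A=np.c_[L[k],np.ones(k.sum())]; print("tilt",np.linalg.lstsq(A,z[k],rcond=None)[0])
k=(abs(x)<.03)&(abs(y-.14)<.008)&(z>.03); print("rod",np.percentile(z[k],95)); print(r.get_clock())
E
```

```text
[  0.31423425 -59.29512707]
0.086 0.0859 [ 0.  -0.2 -1. ]
0.083 0.0828 [-0.5  0.7 -0.1]
0.08 0.0798 [-0.1 -0.2 -1.5]
0.0785 0.0785 [ 0.3  0.1 -1.1]
0.077 0.078 [-5.9  0.6 21.5]
((0.20368576049804688, -59.803810119628906), (86.17178344726562, 109.20072174072266), 89.94489288330078) 0.05477060486519614
tilt [-0.00010979 -0.00053448  0.05474675]
rod 0.0612436539023305
50.4917
```

View pics/end.png

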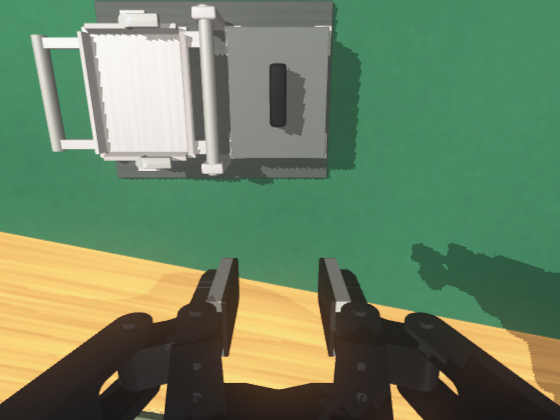

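The cover's roof top is flat at z = 0.0548, against 0.055 when fully home. The flipper is open and the gripper is clear.

```bash
python3 -c "
from bench import r
print(r.sign_off())"
```

```text
the job is handed in; nothing more can be done
None
```

The job is handed in at about 50 s: the movement lies face-down in the nest with its oblong cover fully home, the flipper is back open at its stop, and the other items were left alone.

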